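Clear the carrier and pull the circuit cards

ROBOT

A 7-joint arm with a two-finger parallel gripper is mounted at the origin on the work surface. World frame = base frame: x ahead of the robot, y to its left, z up, the work surface at z = 0. Lengths are in m, angles in rad, forces in N, time in s.
With the tool pointing down it reaches from about 0.425 to 0.875 m from the base axis. Payload 8.4 kg.
Tool frame: the origin (TCP) lies on the centre line of the jaws, within the pads' length; the fingertips stand 14 mm ahead of it and the grasp point (between the pads) lies 5 mm behind it; z points along the fingers, y is the direction in which the jaws open and shut (so a half turn about z gives the same grasp; the last joint's range is limited). The gripper opens to 87 mm and grips with 3 to 60 N. Pads are 19 mm wide; open, the fingers measure 117 mm over their backs; the gripper's body (75 mm by 190 mm) begins 51 mm behind the grasp point.
Start: joints at [1.115, 0.333, 0.04, 1.465, -0.013, 1.343, -0.059], TCP at [0.227, -0.609, 0.237] pointing down, gripper open.
Joint ranges: [-2.58, 2.58], [-0.38, 2.09], [-1.3, 1.39], [0.25, 2.4], [-1.5, 4.64], [0.08, 2.09], [-2.65, 2.65]. Speed limits (rad/s): [2.22, 2.22, 2.79, 2.79, 3.14, 3.14, 3.14].

INTERFACE

Orientations are given as a rotation vector (axis times angle).
In Python, from station import * gives the robot as it stands. The module is installed in compiled form; this text tells all that it offers. Calls block until the motion is done:
- move_to(position, orientation): joint-space move of the TCP to a pose.
- line_to(position, ori=None, feed=0.15): straight line of the TCP; ori=None keeps the orientation; feed is the mean speed in m/s.
- move_joints(angles): joint-space move.
- ungrasp() and grasp(newtons=None): open the fingers fully, or close them until they stop; newtons is the grip in N (None keeps the last).
- hold(seconds).
- inverse_kinematics(position, orientation): joint angles nearest the present ones, or None.
- camera(name): name is "side" or "top" or "wrist"; returns the picture (384x512x3 uint8, red, green, blue); there is no depth.
- calibration(name): a dict with "mtx" (3x3 intrinsics, pixels), "k1" (the pictures are not rectified: a ray, as slopes to the right and down, at radius r is drawn at 1 + k1 r^2 times it, then the intrinsics apply), "rvec" (rotation vector, rad) and "tvec" (3), from world to camera coordinates, as OpenCV has them. Camera axes: x right, y down, z forward; pixel columns grow to the right and rows downward; lengths in m; the calibration is good to about 2 mm. A picture is of the moment at which its call begins: read the wrist's pose just before it. calibration takes no time and is no camera call; for the wrist camera it gives the pose at the moment of the call.
A pose or a line that the arm cannot do raises MotionError and nothing moves.
- job_done(): hands the job in, once; it reports no verdict.
Readings, each from a call of its own:
- read_time_s(): time.
- read_q(): joint angles.
- read_joint_velocities(): joint speeds.
- read_joint_efforts(): joint torques, N m.
- read_tool_pos(): TCP position.
- read_eef_rot(): TCP orientation.
- read_contact_force(): force on the tool from outside, world axes, zero at the start.
- read_wrist_torque(): the same for the moment, N m.
- read_width(): finger opening in m.
Only numpy, scipy, OpenCV 4.12 (cv2) and the standard library are available. Lean on these libraries where they do the work, as an engineer would, in place of code of your own. Each camera call takes 0.05 s, during which the arm holds its last target. There are 200 camera calls.

TASK

Clear all the white plastic offcuts off the black grooved carrier and put them in the steel scrap bin. Once the carrier is clear, slide every circuit card up out of the slotted rack by its top edge and lower it, upright and without dropping it, into a groove of the carrier, one card to a groove, right down to the groove's floor and not sticking out past the carrier's ends. Leave the spool, the meter and the jar alone.

Things in the scene. Friction and masses are not known exactly. Their poses are not given: they have to be found in the camera images.
- rack: Fixed card rack, 150 (x) x 200 (y) x 80 mm tall, origin at the centre of its underside. Base 10 mm thick; end walls at x = +-67 mm with guide ribs forming three upright slots, 9 mm wide, open on top, at y = -66, 0, +66 mm. Cards stand free in the slots, in the x-z plane, lower edge at z = 10 mm. Stands at one of three stations (left, middle, right), up to 10 degrees askew.
- carrier: Fixed firm black foam block, 180 (x) x 200 (y) x 55 mm tall, origin at the centre of its underside, with three straight grooves along x, centred at y = -66, 0, +66 mm, 15 mm wide, 45 mm deep (floor at z = 10 mm), open at both ends and on top. A card let go in a groove leans up to 13 degrees, which is fine. Stands at another of the stations, up to 10 degrees askew.
- bin: Fixed open scrap bin of bare steel, 180 mm (x) x 200 mm (y) x 90 mm tall, walls 5 mm. Origin: centre of its underside, z up. It stands at the third station.
- card0: Green circuit card upright in a rack slot, 120 mm wide (x), 5 mm thick (y), 110 mm tall (z); its top 16 mm is an aluminium bar 10 mm thick over the whole width, to be gripped from above across its thickness (y). About 0.12 kg. Origin: middle of the lower edge, z up. May be absent; its slot varies.
- card1: Green circuit card upright in a rack slot, 120 mm wide (x), 5 mm thick (y), 110 mm tall (z); its top 16 mm is an aluminium bar 10 mm thick over the whole width, to be gripped from above across its thickness (y). About 0.12 kg. Origin: middle of the lower edge, z up. May be absent; its slot varies.
- card2: Green circuit card upright in a rack slot, 120 mm wide (x), 5 mm thick (y), 110 mm tall (z); its top 16 mm is an aluminium bar 10 mm thick over the whole width, to be gripped from above across its thickness (y). About 0.12 kg. Origin: middle of the lower edge, z up. May be absent; its slot varies.
- offcut0: White plastic bar offcut, block with a step (its top 12 mm is cut away over the last 24 mm at +x), 64 mm long (x), 34 mm wide (y), 32 mm tall (z), about 0.06 kg, at the start lying on top of the carrier across or beside the grooves. Origin: centre of its underside. May be absent.
- offcut1: White plastic bar offcut, plain block, 64 mm long (x), 34 mm wide (y), 32 mm tall (z), about 0.06 kg, at the start lying on top of the carrier across or beside the grooves. Origin: centre of its underside. May be absent.
- offcut2: White plastic bar offcut, block with a step (its top 12 mm is cut away over the last 24 mm at +x), 64 mm long (x), 34 mm wide (y), 32 mm tall (z), about 0.06 kg, at the start lying on top of the carrier across or beside the grooves. Origin: centre of its underside. May be absent.
- offcut3: White plastic bar offcut, plain block, 64 mm long (x), 34 mm wide (y), 32 mm tall (z), about 0.06 kg, at the start lying on top of the carrier across or beside the grooves. Origin: centre of its underside. May be absent.
- spool: Bystander: wire spool standing on end, 60 mm diameter, 50 mm tall. Origin: centre of underside.
- meter: Bystander: yellow hand meter lying flat, 150 x 75 x 35 mm. Origin: centre of underside.
- jar: Bystander: small jar with a steel lid, 60 mm diameter, 60 mm tall. Origin: centre of underside.

How it is judged:
By the outcome, as a careful person would: the job done as asked, in the order asked, and still so for the second after the job is handed in, with the robot touching nothing.
Of card0, card1, card2 only 2 to 3 are there at a start; the rules pass over those that are not, and their reading is None.
Of offcut0, offcut1, offcut2, offcut3 only 3 to 4 are there at a start; the rules pass over those that are not, and their reading is None.
At some moment in a run one of offcut0, offcut1, offcut2, offcut3 may be knocked a few centimetres aside while the robot is not near it.
It also fails if it takes over 210 s, if anything falls off the work surface, if the arm or the gripper's body presses on something with over 40 N, if the wrist force passes 120 N, or if a joint passes its speed limit or range.

## Working session

There is one attempt and no reset: what is moved stays moved. The work goes in short steps, each a Python script; the robot and the scene stay as the last script left them, time stands still between calls to the robot, and variables do not carry over. Pictures are saved under pics/ and viewed, about 12 in all and at most 16, crops included, and the job is handed in when it is done.

```bash
mkdir -p pics; ls; python3 - <<'E'
from station import *
import cv2,numpy as np
for n in ("top","side"):
    im=camera(n); cv2.imwrite(f"pics/{n}0.png",im[...,::-1])
    c=calibration(n); R=cv2.Rodrigues(np.array(c["rvec"]))[0]
    print(n,c, -R.T@np.array(c["tvec"]), R[2])
print(read_time_s(),read_eef_rot(),read_width())
E
```

```text
pics
top {'mtx': array([[426.69630178,   0.        , 255.24434191],
       [  0.        , 426.69630178, 187.30180827],
       [  0.        ,   0.        ,   1.        ]]), 'k1': 0.005305767779729891, 'rvec': array([ 2.16956794, -2.17813395,  0.1018579 ]), 'tvec': array([0.01973311, 0.65017674, 1.2552588 ])} [0.53057705 0.0179459  1.31032812] [ 9.30879141e-02 -6.02789541e-04 -9.95657711e-01]
side {'mtx': array([[441.79654627,   0.        , 253.42545308],
       [  0.        , 441.79654627, 192.1960036 ],
       [  0.        ,   0.        ,   1.        ]]), 'k1': -0.12874373917570664, 'rvec': array([ 0.47737712, -2.73705379,  1.18741546]), 'tvec': array([0.59769054, 0.19588595, 0.89217576])} [0.40305864 0.68880925 0.74476065] [ 0.23228361 -0.69049942 -0.68502181]
0.1 [-3.09032238e+00 -5.57193209e-01  5.52966340e-04] 0.08679645117040324
```

View pics/top0.png

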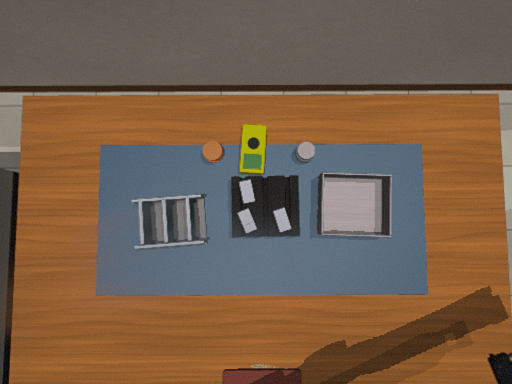

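View pics/side0.png

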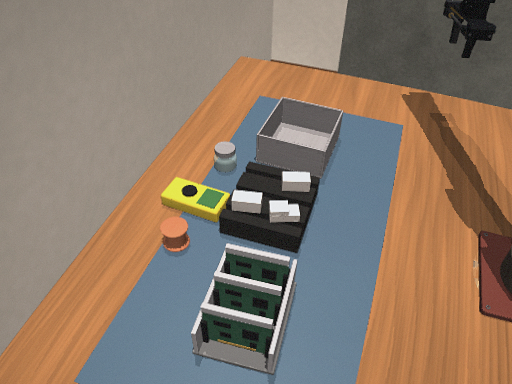

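The top view shows the rack on the left with 3 cards (bars at columns ~141, 165 and 189). The carrier is in the middle with 3 offcuts at (247,191), (247,220) and (282,219). The bin is on the right at (355,205), and the spool, meter and jar are behind. The side view agrees.

```bash
cat > h.py <<'E'
from station import *
import cv2,numpy as np
from scipy.spatial.transform import Rotation as Ro
def down(yaw):
    "tool pointing down, tool y axis along world angle yaw (mod pi)"
    y=np.array([np.cos(yaw),np.sin(yaw),0]); z=np.array([0,0,-1.]); x=np.cross(y,z)
    return Ro.from_matrix(np.c_[x,y,z]).as_rotvec()
def rays(c,px):
    px=np.atleast_2d(px).astype(float); K=c["mtx"]
    d=(px-[K[0,2],K[1,2]])/[K[0,0],K[1,1]]; u=d.copy()
    for _ in range(8): u=d/(1+c["k1"]*(u**2).sum(1,keepdims=True))
    R=cv2.Rodrigues(np.array(c["rvec"]))[0]
    return -R.T@np.array(c["tvec"]), np.c_[u,np.ones(len(u))]@R
def onz(c,px,z):
    o,d=rays(c,px); return o+d*((z-o[2])/d[:,2])[:,None]
def proj(c,P):
    R=cv2.Rodrigues(np.array(c["rvec"]))[0]; p=np.atleast_2d(P)@R.T+c["tvec"]; u=p[:,:2]/p[:,2:]
    u=u*(1+c["k1"]*(u**2).sum(1,keepdims=True)); K=c["mtx"]
    return u*[K[0,0],K[1,1]]+[K[0,2],K[1,2]]
def snap(n,name):
    c=calibration(n); im=camera(n)[...,::-1].copy(); cv2.imwrite(f"pics/{name}.png",im); return c,im
def white(im,thr=140,sat=45):
    h=cv2.cvtColor(im,cv2.COLOR_BGR2HSV); return ((h[...,2]>thr)&(h[...,1]<sat)).astype(np.uint8)*255
E
python3 - <<'E'
from h import *
c=calibration("top")
print("carrier",onz(c,[[265,207],[232,177],[298,177],[299,236],[232,236]],.055).round(3))
print("bin",onz(c,[[320,174],[391,174],[391,237],[320,237]],.09).round(3))
print("rack",onz(c,[[132,201],[203,195],[206,242],[135,248]],.08).round(3))
print("off",onz(c,[[247,191],[247,220],[282,219]],.087).round(3))
b=onz(c,[[320,174],[391,174],[391,237],[320,237]],.09).mean(0)
q=move_to([.55,-.27,.40],down(np.pi/2))
print(read_q())
move_to([.45,.03,.40],down(np.pi/2)); w=calibration("wrist"); R=cv2.Rodrigues(w["rvec"])[0]; print(w["mtx"],w["k1"],-R.T@w["tvec"],R[2])
c,im=snap("wrist","w1")
E
```

```text
carrier [[ 0.59  -0.011  0.055]
 [ 0.679  0.086  0.055]
 [ 0.678 -0.11   0.055]
 [ 0.504 -0.11   0.055]
 [ 0.505  0.086  0.055]]
bin [[ 0.682 -0.169  0.09 ]
 [ 0.682 -0.374  0.09 ]
 [ 0.501 -0.368  0.09 ]
 [ 0.502 -0.166  0.09 ]]
rack [[0.607 0.373 0.08 ]
 [0.624 0.168 0.08 ]
 [0.489 0.159 0.08 ]
 [0.473 0.361 0.08 ]]
off [[ 0.634  0.041  0.087]
 [ 0.551  0.041  0.087]
 [ 0.554 -0.059  0.087]]
[ 0.77451525  0.2680687  -0.50887517  1.24836544  0.13019416  1.6577422
  1.86053804]
[[274.25957087   0.         258.29960375]
 [  0.         274.25957087 193.48524029]
 [  0.           0.           1.        ]] -0.0562955764357644 [0.36828542 0.02893464 0.54774427] [ 2.98858624e-01 -5.14888470e-04 -9.54297259e-01]
```

View pics/w1.png

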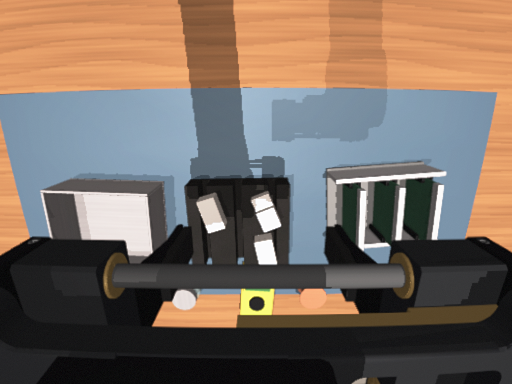

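The wrist view has the bin on the left, the carrier in the middle and the rack on the right. The gripper hides rows below ~240. Offcuts are at (210,212), (266,212) and (265,250). I'll move further ahead for a closer look.

```bash
python3 - <<'E'
from h import *
move_to([.61,-.012,.33],down(np.pi/2)); c,im=snap("wrist","w2")
m=white(im); 
cs,_=cv2.findContours(m,cv2.RETR_EXTERNAL,cv2.CHAIN_APPROX_SIMPLE)
for k in cs:
    if cv2.contourArea(k)<300: continue
    P=onz(c,k.reshape(-1,2),.087)[:,:2]; r=cv2.minAreaRect((P*1000).astype(np.float32)); print(cv2.boundingRect(k),np.round(r[0],0),np.round(r[1],0),round(r[2],1))
cv2.imwrite("pics/w2c.png",cv2.resize(im[60:300,120:400],None,fx=2.5,fy=2.5,interpolation=2))
E
```

```text
(153, 315, 84, 12) [ 886. -126.] [ 25. 151.] 0.8
(280, 162, 29, 45) [636.  42.] [65. 34.] 12.0
(206, 102, 37, 51) [554. -58.] [63. 35.] 17.7
(277, 100, 39, 52) [552.  42.] [65. 36.] 22.8
(6, 95, 147, 125) [ 598. -273.] [202. 182.] 87.8
(366, 93, 13, 73) [556. 150.] [100.  16.] 4.2
(387, 75, 125, 104) [552. 262.] [142. 187.] 4.7
```

View pics/w2c.png

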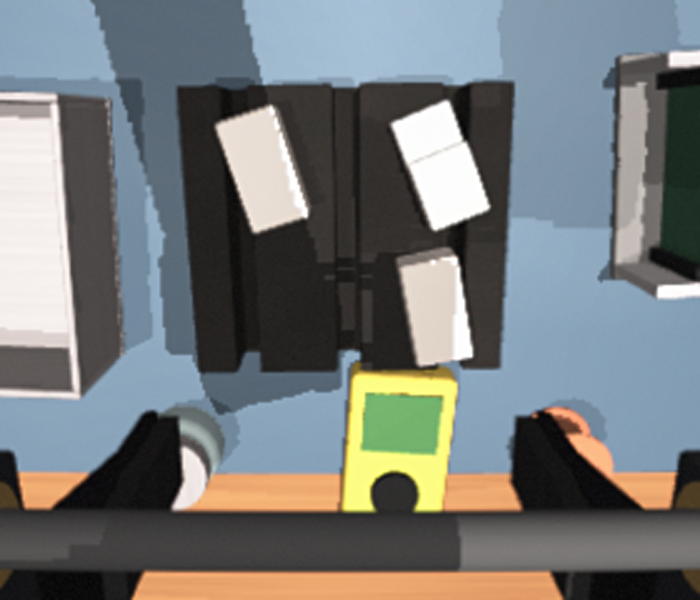

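Detected sizes match (64x34 mm) at the expected height. The piece at (552,42) mm is stepped, with its step toward -x. I'll clear them now, looking again before each grasp.

```bash
cat >> h.py <<'E'
LOOK=[.61,-.012,.33]
def offcuts(im,c):
    out=[]
    for k in cv2.findContours(white(im),cv2.RETR_EXTERNAL,cv2.CHAIN_APPROX_SIMPLE)[0]:
        if cv2.contourArea(k)<150: continue
        P=onz(c,k.reshape(-1,2),.087)[:,:2]; (x,y),(a,b),t=cv2.minAreaRect((P*1000).astype(np.float32))
        if not(-125<y<110 and 470<x<720): continue
        if a<b: a,b,t=b,a,t+90
        t=(t+90)%180-90
        out.append((x/1000,y/1000,a,b,t))
    return out
E
cat > clear.py <<'E'
from h import *
import sys
for i in range(3):
    move_to(LOOK,down(np.pi/2)); c,im=snap("wrist",f"clr{i}")
    o=offcuts(im,c); print(round(read_time_s(),1),np.round(o,3).tolist())
    if not o: break
    x,y,a,b,t=o[0]
    if not(58<a<72 and 29<b<41): print("odd size"); break
    s=np.radians(t); yaw=s+np.pi/2
    if x<.58 and y>0: x+=.004*np.cos(s); y+=.004*np.sin(s)
    move_to([x,y,.16],down(yaw)); line_to([x,y,.075],feed=.12); grasp(20); w=read_width(); print("w",w)
    line_to([x,y,.20],feed=.25); w=read_width()
    if w<.028: print("lost",w); ungrasp(); break
    by=-.27+[-.025,.025,0][i]
    move_to([.592,by,.20],down(np.pi/2)); line_to([.592,by,.07],feed=.2); ungrasp(); line_to([.592,by,.20],feed=.3)
move_to(LOOK,down(np.pi/2)); c,im=snap("wrist","clr_end"); print(np.round(offcuts(im,c),3).tolist(),read_time_s(),read_contact_force())
cv2.imwrite("pics/clr_c.png",cv2.resize(im[60:260,0:512],None,fx=1.5,fy=1.5,interpolation=2))
E
python3 clear.py
```

```text
4.2 [[0.636, 0.042, 64.94, 34.077, 11.73], [0.553, -0.058, 63.384, 34.287, 17.687], [0.552, 0.042, 65.399, 35.489, 23.122]]
w 0.03349589989911404
12.4 [[0.554, -0.058, 64.098, 34.313, 17.61], [0.552, 0.042, 65.493, 35.597, 22.681]]
w 0.03390860319753783
20.0 [[0.552, 0.042, 65.453, 35.543, 22.929]]
w 0.03400907254482829
[] 28.0333 [-0.83709835 -0.15274479  0.14088841]
```

View pics/clr_c.png

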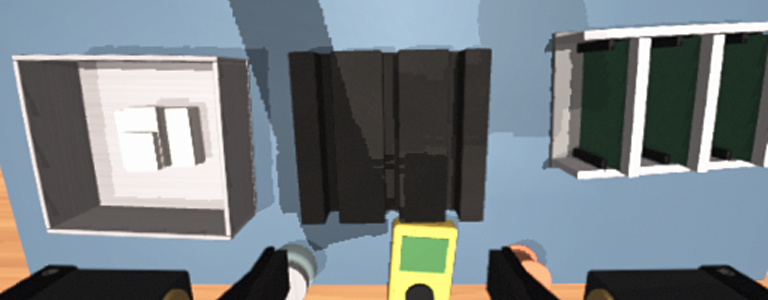

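The carrier is clear and the offcuts are in the bin. Next I'll take closer looks at the rack bars and the grooves.

```bash
python3 - <<'E'
from h import *
c,im=snap("wrist","car")
p=im[60:190,180:340].astype(float); g=np.clip((p/90.)**.7*255,0,255).astype(np.uint8)
cv2.imwrite("pics/car_c.png",cv2.resize(g,None,fx=4.5,fy=4.5,interpolation=2))
np.save("car_cal.npy",c,allow_pickle=True)
move_to([.61,.262,.33],down(np.pi/2)); c,im=snap("wrist","rack"); np.save("rack_cal.npy",c,allow_pickle=True)
cv2.imwrite("pics/rack_c.png",cv2.resize(im[60:220,150:370],None,fx=3.5,fy=3.5,interpolation=2))
E
```

```text
(no output)
```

View pics/car_c.png

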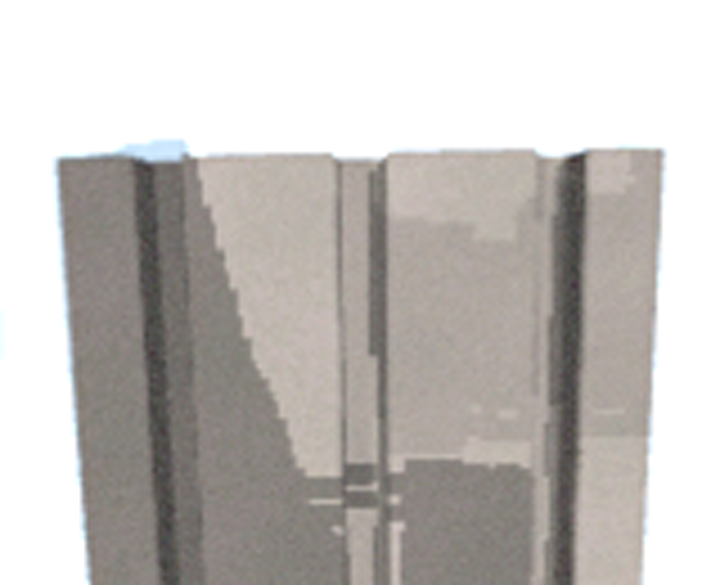

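View pics/rack_c.png

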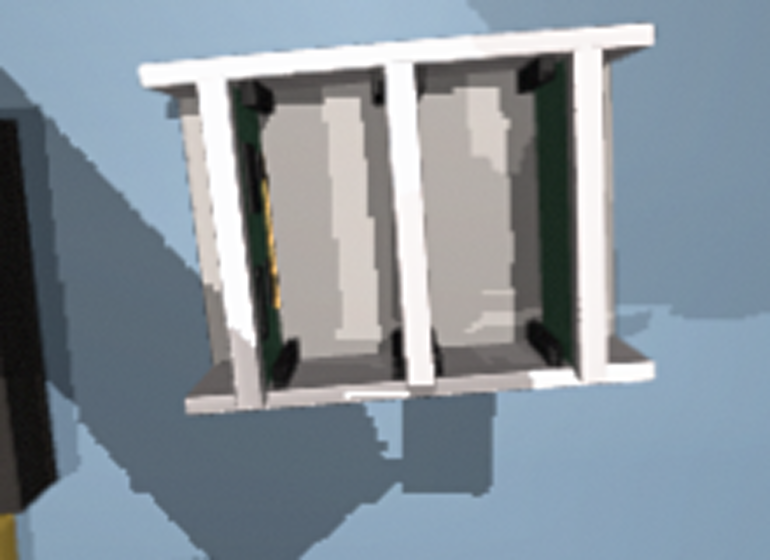

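```bash
python3 - <<'E'
from h import *
cc=np.load("car_cal.npy",allow_pickle=True).item(); rc=np.load("rack_cal.npy",allow_pickle=True).item()
f=lambda p,s,o:(np.array(p,float)+.5)/s-.5+o
car=lambda p:onz(cc,f(p,4.5,[180,60]),.055)[:,:2]
rk=lambda p,z:onz(rc,f(p,3.5,[150,60]),z)[:,:2]
def rep(n,P,Q):
    d=Q-P; print(n,(P*1000).round(1),(Q*1000).round(1),"len",round(np.hypot(*d)*1000,1),"ang",round(np.degrees(np.arctan2(d[1],d[0])),2))
for n,a in dict(outL=[[58,158],[90,585]],outR=[[663,150],[643,585]],near=[[663,150],[58,158]],g1l=[[133,158],[160,585]],g1r=[[186,157],[205,585]],g2l=[[335,157],[345,585]],g2r=[[387,156],[386,585]],g3l=[[535,155],[533,585]],g3r=[[586,152],[575,585]]).items():
    P=car(a); rep(n,P[0],P[1])
for n,a in dict(Al=[[200,85],[236,400]],Ar=[[229,82],[265,400]],Bl=[[386,65],[407,380]],Br=[[415,65],[434,380]],Cl=[[573,50],[580,375]],Cr=[[603,50],[607,375]]).items():
    P=rk(a,.12); rep(n,P[0],P[1])
P=rk([[140,65],[653,24],[653,380],[187,412]],.08); print("rack corners",(P*1000).round(1),(P.mean(0)*1000).round(1))
for i in range(4): rep(i,P[i],P[(i+1)%4])
E
```

```text
outL [ 507.6 -110.1] [ 652.3 -108.7] len 144.7 ang 0.56
outR [505.7  86.3] [652.9  88.9] len 147.2 ang 0.99
near [505.7  86.3] [ 507.6 -110.1] len 196.4 ang -89.45
g1l [507.9 -85.6] [652.4 -83.6] len 144.5 ang 0.81
g1r [507.8 -68.4] [652.5 -67.5] len 144.7 ang 0.34
g2l [508.1 -20.1] [652.6 -17.6] len 144.6 ang 0.98
g2r [507.8  -3.2] [652.7  -3. ] len 144.9 ang 0.1
g3l [507.5  44.7] [652.8  49.4] len 145.4 ang 1.86
g3r [506.5  61.3] [652.9  64.5] len 146.4 ang 1.25
Al [499.8 197.3] [613.2 205. ] len 113.7 ang 3.89
Ar [498.9 207.5] [613.3 216.1] len 114.7 ang 4.29
Bl [493.6 262.5] [605.6 270.3] len 112.3 ang 4.01
Br [493.7 272.6] [605.7 280.6] len 112.3 ang 4.09
Cl [488.6 327.5] [603.8 336. ] len 115.5 ang 4.27
Cr [488.5 337.9] [603.8 346.4] len 115.6 ang 4.18
rack corners [[488.9 167.1]
 [474.4 365.4]
 [614.3 375.7]
 [627.9 177.5]] [551.4 271.4]
0 [488.9 167.1] [474.4 365.4] len 198.8 ang 94.19
1 [474.4 365.4] [614.3 375.7] len 140.3 ang 4.21
2 [614.3 375.7] [627.9 177.5] len 198.7 ang -86.09
3 [627.9 177.5] [488.9 167.1] len 139.3 ang -175.74
```

Carrier: centre (.597,-.011), yaw 0.8°. Rack: centre (.551,.271), yaw 4.15°. Bars sit on their nominal slots within 1 mm, and spacing and lengths agree with the given sizes. I'll start with the card nearest the carrier, putting it in the far groove and letting it lean slightly outward so it clears the fingers later.

```bash
cat > card.py <<'E'
from h import *
ZG=.107; YR=np.radians(4.15); YC=np.radians(.8)
RC=np.array([.551,.2712]); CC=np.array([.5966,-.0107])
ax=lambda a:np.array([[np.cos(a),-np.sin(a)],[np.sin(a),np.cos(a)]])
def pick(k,yoff=0):
    "k=-1,0,1 slot; yoff measured correction in local y"
    p=RC+ax(YR)@[0,.066*k+yoff]; e=RC+ax(YR)@[0,.066*k+yoff+.006*k]; o=down(np.pi/2+YR)
    move_to([*e,.24],o); line_to([*e,ZG],feed=.15)
    if k: line_to([*p,ZG],feed=.05)
    grasp(30); print("grip w",read_width(),"F",read_contact_force().round(1))
    line_to([*p,ZG+.03],feed=.06); line_to([*p,ZG+.13],feed=.15); print("lift w",read_width(),"F",read_contact_force().round(1))
    return read_width()>.008
def place(g):
    p=CC+ax(YC)@[0,.066*g]; o=down(np.pi/2+YC)
    line_to([*p,ZG+.13],o,feed=.2); line_to([*p,ZG+.055],feed=.12); hold(.2); F0=np.array(read_contact_force())
    for z in np.arange(.05,.0029,-.0047):
        line_to([*p,ZG+z],feed=.06); d=np.array(read_contact_force())-F0
        if np.abs(d).max()>8: print("STOP",z,d.round(1)); return False
    if g:
        t=np.radians(5)*g; q=p+ax(YC)@[0,.1*np.sin(t)]
        o=(Ro.from_rotvec([-t*np.cos(YC),-t*np.sin(YC),0])*Ro.from_rotvec(o)).as_rotvec()
        line_to([*q,ZG+z-.0004],o,feed=.05); p=q; print("tilt F",(np.array(read_contact_force())-F0).round(1))
    zz=z
    while zz>-.003:
        zz-=.0007; line_to([*p,ZG+zz-(.0004 if g else 0)],feed=.03); d=np.array(read_contact_force())-F0
        if abs(d[2])>2.5: break
    print("floor at",round(zz,4),d.round(1)); ungrasp(); line_to([*p,ZG+.13],feed=.15); print("t",read_time_s())
    return True
E
python3 - <<'E'
from card import *
if pick(-1): place(-1)
move_to(LOOK,down(np.pi/2)); c,im=snap("wrist","p1"); cv2.imwrite("pics/p1c.png",cv2.resize(im[60:260,0:512],None,fx=1.5,fy=1.5,interpolation=2))
E
```

```text
grip w 0.00935167593632999 F [-0.9  0.2 -0.1]
lift w 0.009562583182578419 F [-0.2 -0.3 -1. ]
tilt F [ 0.5 -0.3 -0.2]
floor at -0.0005 [-1.  -1.3  7.1]
t 43.0583
```

View pics/p1c.png

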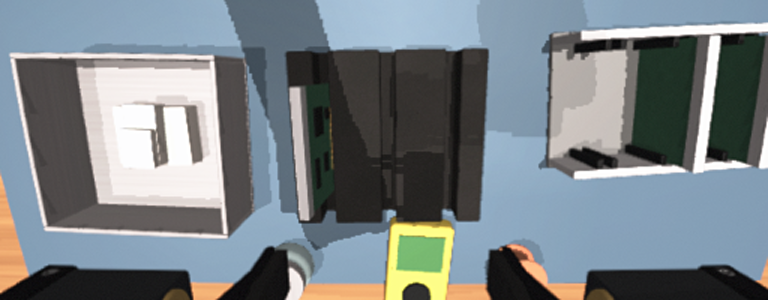

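The card is seated in the far groove and leans outward, with its bar at (305,152) in the crop. Floor contact came at the expected height (-0.5 mm). Now the other two.

```bash
python3 - <<'E'
from card import *
ok=pick(1) and place(1)
if ok: ok=pick(0) and place(0)
if ok:
    move_to(LOOK,down(np.pi/2)); c,im=snap("wrist","p3"); cv2.imwrite("pics/p3c.png",cv2.resize(im[60:260,0:512],None,fx=1.5,fy=1.5,interpolation=2))
    snap("top","top3"); c,im=snap("side","side3")
    cv2.imwrite("pics/side3c.png",cv2.resize(im[80:280,170:370],None,fx=3,fy=3,interpolation=2))
E
```

```text
grip w 0.009476794503514442 F [-0.4  0.3 -0.2]
lift w 0.0096277427368544 F [ 1.   0.2 -1.7]
tilt F [ 0.9 -0.7  0.6]
floor at -0.0005 [-0.3  0.6  6.7]
t 58.3583
grip w 0.009564406715273234 F [ 0.3 -0.4 -0.9]
lift w 0.009615322858597088 F [-0.4 -0.1 -0.7]
floor at -0.0005 [-2.6 -0.4  6.1]
t 71.9167
```

View pics/p3c.png

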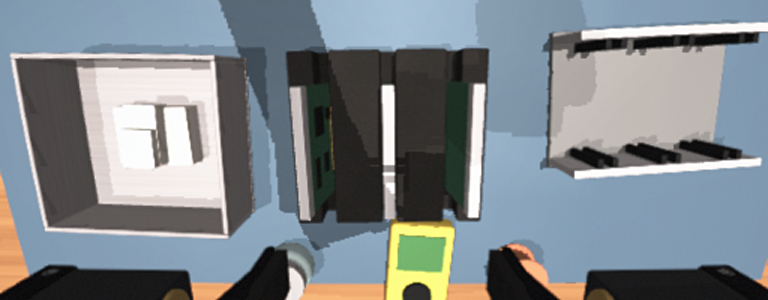

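View pics/side3c.png

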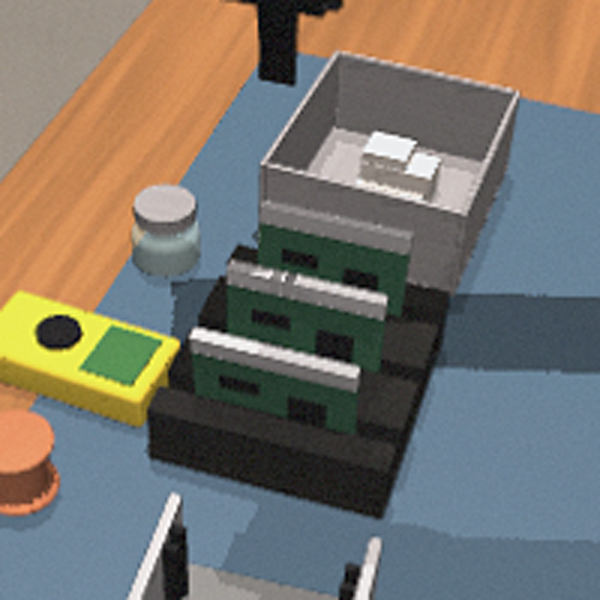

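```bash
python3 - <<'E'
from h import *
c=calibration("wrist"); f=lambda p:(np.array(p,float)+.5)/1.5-.5+[0,60]
print((onz(c,f([[388,85],[390,218],[297,86],[307,219],[476,83],[470,218]]),.12)*1000).round(0)[:,:2].tolist())
print((onz(c,f([[288,50],[488,48],[480,220],[298,222]]),.055)*1000).round(0)[:,:2].tolist())
a=cv2.imread("pics/side3.png")[90:180,250:350]; 
move_to([.60,-.25,.30],down(np.pi/2)); c,im=snap("wrist","bin"); b=im[70:230,170:350]
cv2.imwrite("pics/binc.png",np.hstack([cv2.resize(a,(400,360),interpolation=2),cv2.resize(b,(400,360),interpolation=2)]))
E
```

```text
[[537.0, -12.0], [655.0, -10.0], [537.0, -88.0], [656.0, -86.0], [535.0, 62.0], [655.0, 64.0]]
[[505.0, -109.0], [503.0, 86.0], [680.0, 89.0], [683.0, -110.0]]
```

View pics/binc.png

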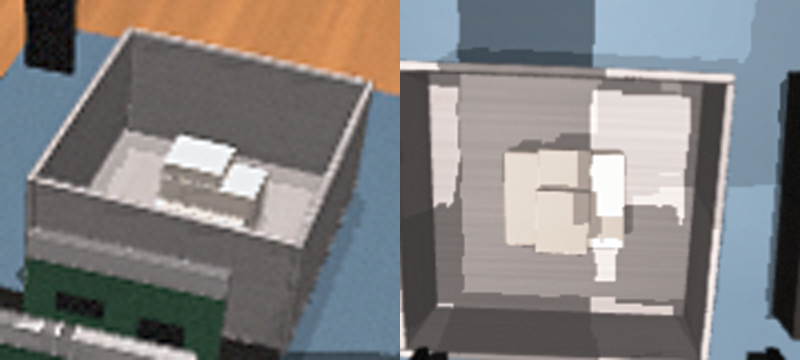

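All three offcuts are in the bin, two on the floor with the stepped one resting on top. The cards span x 537–656 mm, inside the carrier's 505–682 mm. I'm handing in.

```bash
python3 - <<'E'
from h import *
print(read_time_s(),read_width()); job_done()
E
```

```text
73.5333 0.08688021091254719
the job is handed in; nothing more can be done
```

The job is done and handed in at 73.5 s of the 210 s allowed. I put all three offcuts on the carrier into the scrap bin, then moved the three cards from the rack into the carrier's grooves, one to a groove.

- **Cards:** Each card met the groove floor within about 0.5 mm of the expected height before I let go. The two outer cards lean slightly outward on purpose, and the middle one stands about upright. Their ends span about x = 535–656 mm, inside the carrier's roughly 505–682 mm.
- **Offcuts:** The last pictures show all three in the bin, with the stepped one resting on top of the other two. I saw no offcut knocked aside during the run.
- **Everything else:** The rack is empty, and the spool, meter and jar were never touched.

No checks failed or disagreed. The carrier measured about 196 mm across instead of 200 mm, within measuring error.

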